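# Top oilstone from the pile to the honing stop

## Robot

A 7-joint arm with a two-finger parallel gripper is mounted at the origin on a cart in front of the work surface, level with it; the furniture and walls round the work are solid. World frame = base frame: x ahead of the robot, y to its left, z up, the work surface at z = 0. Lengths are in mm, angles in rad, forces in N, time in s.
With the tool pointing down it reaches from about 400 to 900 mm from the base axis. Payload 5.6 kg.
Tool frame: the origin (TCP) lies between the finger pads; the fingertips stand 19 mm ahead of it and the grasp point (between the pads) is the TCP; z points along the fingers, y is the line along which they close (so a half turn about z gives the same grasp; the last joint's range is limited). The gripper opens to 92 mm and grips with 3 to 60 N. Pads are 20 mm wide; open, the fingers measure 128 mm over their backs; the gripper's body (75 mm by 189 mm) begins 69 mm behind the grasp point.
Start: joints at [1.159, 0.468, -0.012, 1.603, 0.006, 1.071, -0.056], TCP at [234.283, -606.317, 233.592] pointing down, gripper open.
Joint ranges: [-2.53, 2.53], [-0.31, 2.02], [-1.57, 1.55], [0.28, 2.44], [-1.29, 4.43], [0.15, 1.84], [-2.92, 2.92]. Speed limits (rad/s): [2.57, 2.57, 3.14, 3.14, 3.14, 3.14, 3.14].

## Interface

Orientations are given as a rotation vector (axis times angle).
In Python, from cell import r, effector, solve_ik, cams, workorder gives the robot as it stands. Calls block until the motion is done:
- r.move_ptp(position, orientation): joint-space move of the TCP to a pose.
- r.line_to(position, vel=150, attitude=None, force_limit=None): straight line of the TCP; attitude=None keeps the orientation; vel is the mean speed in mm/s. With force_limit (N) it stops when the force on the tool has changed by that much, and returns True; else False.
- r.movej(angles): joint-space move.
- effector.set_gripper(opening): opening from 0.0 (shut) to 1.0 (fully open); the grip force is fixed at half the most; returns when the fingers have stopped.
- r.sleep(seconds).
- solve_ik(position, orientation): joint angles nearest the present ones, or None.
- cams.snapshot(name): name is "side" or "top" or "wrist"; returns (picture, depth): 384x512x3 uint8, blue, green, red; 384x512 float32, mm along the optical axis (not along the pixel's ray), 0 where there is no reading.
- cams.calibration(name): a dict with "vfov" (degrees; the focal length in pixels is half the picture's height over the tangent of half this angle, whatever the lens; pixels are square), "cx", "cy" (the principal point, pixels), "D" ([k1, k2, p1, p2, k3] as OpenCV has them; the pictures are not rectified), "rvec" (rotation vector, rad) and "tvec" (3), from world to camera coordinates, as OpenCV has them. Camera axes: x right, y down, z forward; pixel columns grow to the right and rows downward; lengths in mm; the calibration is good to about 2 mm. A picture is of the moment at which its call begins: read the wrist's pose just before it. calibration takes no time and is no camera call; for the wrist camera it gives the pose at the moment of the call.
A pose or a line that the arm cannot do raises r.Unreachable and nothing moves.
- workorder.finish_job(): hands the job in; it is judged then, once.
Readings, each from a call of its own:
- r.read_clock(): time.
- r.read_joint_positions(): joint angles.
- r.read_qvel(): joint speeds.
- r.read_tau(): joint torques, N m.
- r.read_eef_pos(): TCP position.
- r.read_tcp_rot(): TCP orientation.
- r.read_ft_force(): force on the tool from outside, world axes, zero at the start.
- r.read_wrist_torque(): the same for the moment, N m.
- r.read_width(): opening from 0.0 (shut) to 1.0 (fully open).
- r.read_finger_force(): force on a finger pad.
Only numpy, scipy, OpenCV 4.12 (cv2) and the standard library are available. Lean on these libraries where they do the work, as an engineer would, in place of code of your own. Each camera call takes 0.05 s, during which the arm holds its last target. There are 200 camera calls.

## Task

Lift the top stone straight off the pile without dragging the two stones beneath it, and set it down, not dropped, on the board of the wooden honing stop. Then push it square and fully home into the corner, flat on the board, with its long side flush against the long fence and one end flush against the short fence. Leave everything else where it is.

Things in the scene. Friction and masses are not known exactly. Their poses are not given: they have to be found in the camera images.
- top_stone_centre (a point): Centre (half-way up) of the loose dark grey oilstone on top of the pile: a plain block (all sizes in mm) 51 wide (its x) x 152 long (its y) x 22 high (z up), about 0.4 kg. It lies level across the two stones beneath, its underside 22 above the table, its top 44. It may go into the corner either end first.
- lower_stone_centre (a point): Centre of the loose lower dark grey oilstone, same block as the top one: 51 (x) x 152 (y) x 22 (z), flat on the table under one part of the top stone and crossing it. Its top face is 22 above the table, so fingers that go lower than that beside the middle of the top stone can strike it. To be left unmoved.
- lower_stone_end (a point): Point 70 from lower_stone_centre along that stone's +y, half-way up; shows whether it was turned.
- white_stick_centre (a point): Centre of the loose white hone stick, 24 (x) x 82 (y) x 22 (z), about 0.11 kg, flat on the table about 65 to the side of the lower stone and roughly parallel to it, under the other part of the top stone. To be left unmoved.
- white_stick_end (a point): Point 36 from white_stick_centre along the stick's +y, half-way up; shows whether it was turned.
- honing_stop: Fixed wooden honing stop, origin under the centre of its board on the table. Board 130 (its x) x 200 (its y) x 8 thick (z up), upper face 8 above the table. Long fence along its whole +x edge, 12 thick, inner face at x = +53; short fence along the -y edge, 12 thick, inner face at y = -88. Both fences rise 16 above the board (24 above the table), less than the stone's 22. The -x and +y edges are open.
- stop_corner (a point): Inner corner of the honing stop, where the two fences' inner faces meet on the board's upper face; axes as those of the honing stop. A stone fully home has its centre at x = -25.5, y = +76, z = +11 from here.
- loupe: Black eye loupe standing on the table beyond the work, 38 across, 30 high, origin at its underside. Bystander.
- sand_block: Cork sanding block on the table beyond the work, 41 x 71 x 25 high, origin at its underside. Bystander.
- graver: Slender hand graver lying on the table near the robot, 155 long (its y), 11 thick, origin at its underside. Bystander.
- top_stone: The same top stone, origin at the centre of its underside, 11 below top_stone_centre.

How it is judged:
By the outcome, as a careful person would: the job done as asked, in the order asked, and still so for the second after the job is handed in, with the robot touching nothing.
It also fails if it takes over 58 s, if anything falls off the work surface, if the arm or the gripper's body presses on something with over 40 N, if the wrist force passes 120 N, or if a joint passes its speed limit or range.

## Working session

There is one attempt and no reset: what is moved stays moved. The work goes in short steps, each a Python script; the robot and the scene stay as the last script left them, time stands still between calls to the robot, and variables do not carry over. Pictures are saved under pics/ and viewed, at most 10 in all, crops included, and the job is handed in when it is done.

```bash
mkdir -p pics; ls; python3 - <<'E'
from cell import r, cams
import cv2, numpy as np
for n in ("top","side"):
    im,d=cams.snapshot(n); c=cams.calibration(n); print(n,c)
    cv2.imwrite(f"pics/{n}0.png",im); np.savez(f"{n}0.npz",im=im,d=d)
print(r.read_clock(), r.read_tcp_rot())
E
```

```text
pics
top {'vfov': 44.37596485373105, 'cx': 258.83232335421474, 'cy': 197.11628944494848, 'D': array([0.06204515, 0.        , 0.        , 0.        , 0.        ]), 'rvec': array([ 2.14140141, -2.17803906,  0.09837969]), 'tvec': array([-155.68139138,  563.98375964, 1132.95563498])}
side {'vfov': 50.38558581052424, 'cx': 249.76192436269375, 'cy': 191.11433042824848, 'D': array([0.04843057, 0.        , 0.        , 0.        , 0.        ]), 'rvec': array([ 0.76435871, -2.58781966,  1.14200955]), 'tvec': array([405.27052845, 339.73138116, 562.65453827])}
0.1 [-3.08684745e+00 -5.75594444e-01  6.02323731e-04]
```

View pics/top0.png

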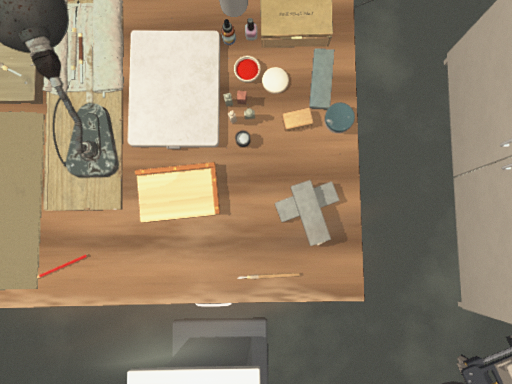

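View pics/side0.png

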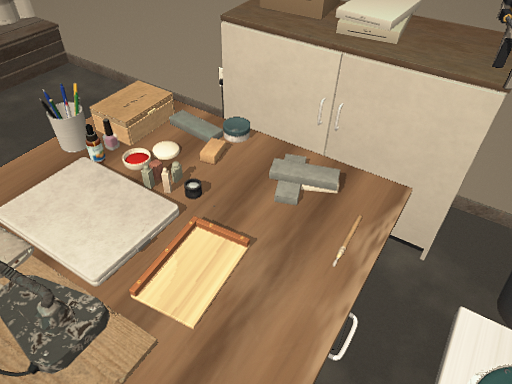

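The top view shows the pile at about (312,212), with the top stone running from (303,185) to (318,243). The stop is at about (178,192), with its long fence on the +x edge and its short fence on the robot's right. Next I'll fit rectangles to the depth clouds.

```bash
cat > h.py <<'E'
import cv2, numpy as np
def cloud(im,d,c):
    f=192/np.tan(np.radians(c["vfov"]/2)); K=np.array([[f,0,c["cx"]],[0,f,c["cy"]],[0,0,1]])
    v,u=np.mgrid[:384,:512]; uv=np.stack([u,v],-1).reshape(-1,1,2).astype(np.float32)
    n=cv2.undistortPoints(uv,K,c["D"]).reshape(-1,2); z=d.reshape(-1,1)
    R=cv2.Rodrigues(c["rvec"])[0]
    P=(np.hstack([n*z,z])-c["tvec"])@R
    ok=z[:,0]>0
    return P[ok], im.reshape(-1,3)[ok]
def sel(P,c,rad,z0,z1):
    m=(np.hypot(*(P[:,:2]-c).T)<rad)&(P[:,2]>z0)&(P[:,2]<z1)
    return P[m]
def rect(Q):
    (x,y),(w,h),a=cv2.minAreaRect(Q[:,:2].astype(np.float32))
    if w<h: w,h,a=h,w,a+90
    return np.round([x,y,w,h,(a+90)%180-90,np.median(Q[:,2]),len(Q)],1)
E
cat > m.py <<'E'
from h import *; from cell import cams
for n in ("top","side"):
    s=np.load(n+"0.npz"); P,C=cloud(s["im"],s["d"],cams.calibration(n))
    if n=="top":
        i=lambda u,v:P.reshape(384,512,3)[v,u] if len(P)==384*512 else None
        pc,bc=i(312,212)[:2],i(178,192)[:2]
        print(i(312,212),i(178,192),i(250,220),i(270,275),i(295,118),i(243,139))
    for nm,c,rad,a,b in (("top",pc,110,36,52),("low",pc,110,14,30),("board",bc,150,4,13),("fence",bc,150,18,32)):
        Q=sel(P,c,rad,a,b); print(n,nm,rect(Q))
    T=sel(P,(pc+bc)/2,60,-20,20);print("table",np.median(T[:,2]))
E
python3 m.py
```

```text
Traceback (most recent call last):
  File "m.py", line 6, in <module>
    pc,bc=i(312,212)[:2],i(178,192)[:2]
          ~~~~~~~~~~^^^^
TypeError: 'NoneType' object is not subscriptable
```

```bash
sed -i 's/    return P\[ok\], im.*/    P[~ok]=np.nan; return P, im.reshape(-1,3)/' h.py; sed -i 's/ if len(P).*None$//' m.py; python3 m.py
```

```text
[ 521.15240133 -293.5790181    43.4901083 ] [579.92306426  38.12111361   8.92258418] [ 506.95226158 -141.58606828   -2.31602182] [ 370.05912218 -189.33180086    7.62822947] [ 759.13413089 -259.06556644   27.58252248] [ 709.29547555 -127.75849154   23.13004108]
top top [ 520.1 -288.3  151.5   51.3   17.3   43.2 1330. ]
top low [ 515.1 -287.4  156.2  146.6  -81.5   21.4  831. ]
top board [ 566.2   39.1  298.   267.1   89.     7.9 3726. ]
top fence [ 637.4   46.9  258.4  189.9   79.6   23.  1300. ]
table 0.029144373259167022
side top [ 520.1 -287.   151.6   54.7   16.5   40.4 1063. ]
side low [ 538.2 -292.   156.8  149.   -40.6   19.   762. ]
side board [ 605.8   64.5  248.6  194.2  -87.9    6.2 6005. ]
side fence [ 646.4   14.2  252.8  159.5   62.6   20.7 1806. ]
table -2.6447824809067573
```

```bash
cat >> h.py <<'E'
from scipy.spatial.transform import Rotation as Ro
def down(t):  # tool down, closing line y at world yaw t (deg)
    t=np.radians(t); y=np.array([np.cos(t),np.sin(t),0]); z=np.array([0,0,-1.])
    return Ro.from_matrix(np.stack([np.cross(y,z),y,z],1)).as_rotvec()
def snap(n,f):
    from cell import cams
    c=cams.calibration(n); im,d=cams.snapshot(n); cv2.imwrite(f"pics/{f}.png",im); np.savez(f+".npz",im=im,d=d,**c)
    return cloud(im,d,c)
E
python3 - <<'E'
from h import *; from cell import r,cams
r.move_ptp([500,-288,300],down(-73)); r.sleep(.3); snap("wrist","w1")
r.move_ptp([540,40,300],down(-5)); r.sleep(.3); snap("wrist","w2")
print(r.read_clock())
for f in("w1","w2"):
    s=np.load(f+".npz"); P,_=cloud(s["im"],s["d"],s); R=cv2.Rodrigues(s["rvec"])[0]; print(-R.T@s["tvec"],R[2]); 
    z=P[:,2]; print(np.nanpercentile(z,[5,50,95]), (s["d"]==0).mean())
    if f=="w1":
        print("top",rect(sel(P,(520,-288),110,36,52))); print(rect(sel(P,(520,-288),110,14,30)))
    else:
        hsv=cv2.cvtColor(s["im"],cv2.COLOR_BGR2HSV).reshape(-1,3)
        print("fence",rect(sel(P,(590,40),150,18,32))); print(rect(sel(P,(590,40),150,5,12)))
a=np.hstack([cv2.imread("pics/w1.png"),cv2.imread("pics/w2.png")]); cv2.imwrite("pics/w12.png",cv2.resize(a,(800,300),interpolation=cv2.INTER_AREA))
E
```

```text
3.6
[ 576.6582854  -264.56267238  450.37886543] [-0.27157104 -0.08164215 -0.95894928]
[-7.41866521e+02 -5.09246807e-01  3.85863580e+02] 0.003875732421875
top [ 521.4 -288.9  150.9   51.    17.    43.1 5485. ]
[ 550.2 -282.7  152.1   51.   -70.3   21.1 3415. ]
[547.51156189 119.73194631 450.47816995] [-0.02591838 -0.2818443  -0.95911002]
[-735.788388      1.0163048   385.93345504] 0.003911336263020833
fence [ 653.4   16.3  265.3  165.5   62.7   22.2 6494. ]
[6.0320e+02 6.5200e+01 2.4590e+02 1.9270e+02 8.9100e+01 7.6000e+00
 1.3805e+04]
```

View pics/w12.png

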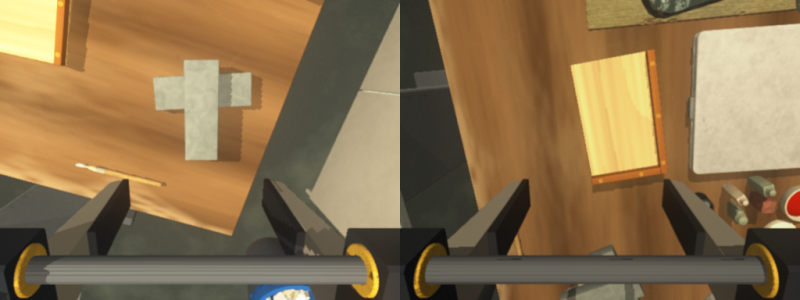

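The left crop shows the top stone at about (201,110) across the lower stone. The right crop shows the board at about (615,120), with the long fence on its right side and the short fence at the bottom. The stone's fitted size is 150.9×51, which matches the spec. Next I'll fit the stop.

```bash
cat > stop.py <<'E'
from h import *; from cell import cams
for f,n,px in(("w2",0,(275,150)),("top0","top",(178,192)),("side0","side",(195,280))):
    s=np.load(f+".npz"); P,_=cloud(s["im"],s["d"],s if not n else cams.calibration(n))
    hsv=cv2.cvtColor(s["im"],cv2.COLOR_BGR2HSV)
    if not n: print(hsv[150,275],hsv[130,342],hsv[232,270])
    Z=P[:,2].reshape(384,512)
    for lo,hi,nm in((3,13,"board"),(3,32,"all")):
        m=((Z>lo)&(Z<hi)).astype(np.uint8)
        _,L=cv2.connectedComponents(m,connectivity=4); m=(L==L[px[1],px[0]])
        print(f,nm,rect(P[m.ravel()]))
        if nm=="all":
            fm=m&(Z>18); Q=P[fm.ravel()]; print("fence n",len(Q),np.median(Q[:,2]))
E
python3 stop.py
```

```text
[ 21 132 242] [ 15 160 147] [ 13 190 156]
w2 board [ 5.7420e+02  4.3500e+01  1.8890e+02  1.1870e+02 -8.5200e+01  7.6000e+00
  1.3422e+04]
w2 all [ 5.8050e+02  3.8400e+01  2.0010e+02  1.3020e+02 -8.5100e+01  7.8000e+00
  1.6126e+04]
fence n 2477 23.38967670677649
top0 board [ 570.6   46.6  188.3  123.3  -85.     8.1 3366. ]
top0 all [ 579.7   38.9  206.1  139.7  -84.5    8.8 4138. ]
fence n 633 23.751046467149724
side0 board [ 578.6   42.5  195.1  131.1  -85.1    6.1 5849. ]
side0 all [ 5.792e+02  3.970e+01  2.011e+02  1.314e+02 -8.490e+01  6.400e+00
  7.022e+03]
fence n 937 21.556460821362286
```

```bash
cat >> h.py <<'E'
YAW=4.9; O=np.array([580.5,38.4])
def S(x,y,z):
    a=np.radians(YAW); return [O[0]+x*np.cos(a)-y*np.sin(a), O[1]+x*np.sin(a)+y*np.cos(a), z]
E
python3 - <<'E'
from h import *; from cell import r,effector
u=np.array([np.cos(np.radians(17)),np.sin(np.radians(17))]); g=np.array([521.2,-288.7])-4*u
effector.set_gripper(1.0)
r.move_ptp([*g,130],down(-73)); r.sleep(.2)
print(r.line_to([*g,45],vel=60,force_limit=8),r.read_eef_pos())
effector.set_gripper(0.3); print(r.read_width(),r.read_finger_force(),r.read_ft_force())
r.line_to([*g,65],vel=20); r.line_to([*g,150],vel=100); r.sleep(.2)
print(r.read_width(),r.read_ft_force(),r.read_clock())
P,_=snap("top","t1")
P,_=snap("wrist","w3")
for n in("t1",):
    s=np.load(n+".npz");P,_=cloud(s["im"],s["d"],s);print(rect(sel(P,(550,-283),90,14,30)))
cv2.imwrite("pics/w3s.png",np.hstack([cv2.imread("pics/w3.png")[:, :400],cv2.imread("pics/t1.png")[100:300,150:350].repeat(2,0).repeat(2,1)[:384]])[:600,:800])
E
```

```text
False [ 517.63851098 -290.00115808   45.39932178]
0.5516379931024628 29.999943673610687 [-0.00308735 -1.42840636  0.77158882]
0.5553931730245154 [ 0.08273146  0.14704488 -3.76068899] 10.0167
[ 533.3 -238.    54.7   51.2  -69.7   21.   117. ]
```

View pics/w3s.png

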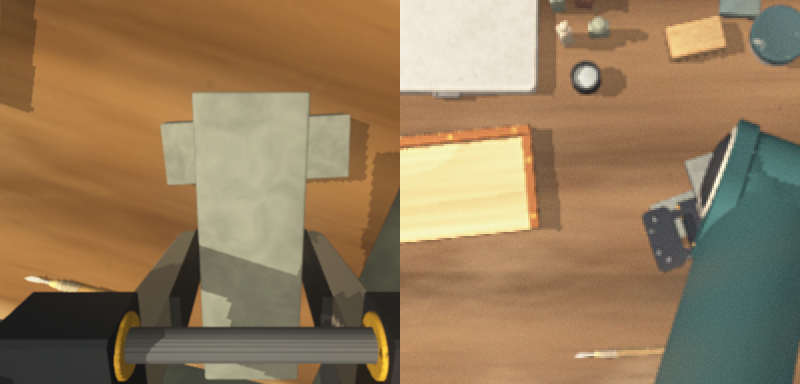

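The stone is held level: about 3.8 N on the wrist, width 51 mm. In the left crop, the lower stone's ends show at about (180,153) and (328,147), where they were before. Next I'll carry the stone across and set it down.

```bash
python3 - <<'E'
from h import *; from cell import r,effector
s=np.load("w3.npz");P,_=cloud(s["im"],s["d"],s);Q=sel(P,(521,-289),100,125,165);print(rect(Q))
A=np.c_[Q[:,:2]-[521,-289],np.ones(len(Q))];print("tilt",np.linalg.lstsq(A,Q[:,2],rcond=None)[0])
r.move_ptp(S(-6,0,150),down(YAW)); r.line_to(S(-6,0,45),vel=80); r.sleep(.3)
f0=r.read_ft_force()
hit=r.line_to(S(-6,0,29.5),vel=8,force_limit=3)
print(hit,r.read_eef_pos(),f0,r.read_ft_force())
E
```

```text
[ 5.2090e+02 -2.8770e+02  1.5240e+02  8.0500e+01  1.6900e+01  1.4720e+02
  2.8775e+04]
tilt [-9.56808376e-03 -1.47021832e-03  1.47663303e+02]
True [574.53638399  37.84451143  31.09417451] [ 1.04912559 -0.68816693 -4.61858659] [-0.07282462 -1.0791389   6.8429066 ]
```

```bash
python3 - <<'E'
from h import *; from cell import r,effector
effector.set_gripper(0.70); r.line_to(S(-6,0,110),vel=80)
effector.set_gripper(1.0)
r.move_ptp(S(-62,4,110),down(YAW-90)); r.sleep(.1); 
P,_=snap("wrist","w4"); Q=sel(P,S(-6,4,0)[:2],120,27,36); print(rect(Q),S(-6,4,0))
r.line_to(S(-62,4,31),vel=80,force_limit=8)
r.sleep(.2); print(r.line_to(S(4,4,31),vel=25,force_limit=12), r.read_eef_pos(), r.read_ft_force())
p=np.array(r.read_eef_pos()[:2])-O; a=np.radians(YAW); print("stop frame",p@[np.cos(a),np.sin(a)],p@[-np.sin(a),np.cos(a)],r.read_clock())
E
```

```text
[  573.8    42.9   152.     50.3   -85.2    29.  17439. ] [np.float64(574.1802605303051), np.float64(41.87287964593942), 0]
True [572.07956658  41.63897537  30.23109594] [ 0.12100741 -0.38606369  0.29639077]
stop frame -8.112995916910753 3.9463853913471887 21.5333
```

View pics/w4.png

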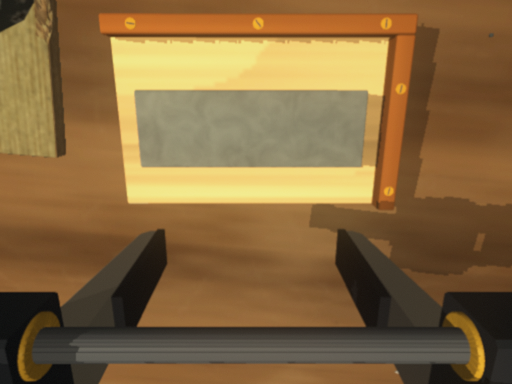

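The first picture shows the stone square on the board at about (250,128). The push then stopped at x = −8.1, which is exactly where the long side should meet the long fence. Next comes the end push, then a re-seat on the long side.

```bash
cat >> h.py <<'E'
def sf(p):
    a=np.radians(YAW); p=np.array(p[:2])-O; return np.round([p@[np.cos(a),np.sin(a)],p@[-np.sin(a),np.cos(a)]],2)
E
python3 - <<'E'
from h import *; from cell import r,effector
r.line_to(S(-30,4,31),vel=80); r.line_to(S(-30,4,85),vel=150); effector.set_gripper(0.0)
r.line_to(S(31,118,85),vel=200); r.line_to(S(31,118,31),vel=100,force_limit=8); r.sleep(.2)
print(r.line_to(S(31,72,31),vel=20,force_limit=12), sf(r.read_eef_pos()))
r.line_to(S(31,110,31),vel=80); r.line_to(S(31,118,90),vel=200); effector.set_gripper(1.0)
r.line_to(S(-40,-12,90),vel=250); r.line_to(S(-40,-12,31),vel=100,force_limit=8); r.sleep(.2)
print(r.line_to(S(4,-12,31),vel=20,force_limit=15), sf(r.read_eef_pos()))
r.line_to(S(-40,-12,31),vel=80);r.line_to(S(-62,4,110),vel=150); r.sleep(.1)
P,_=snap("wrist","w5"); Q=sel(P,S(27.5,-12,0)[:2],120,27,36); print(rect(Q),S(27.5,-12,0),r.read_clock())
E
```

```text
False [30.54 77.47]
True [ -7.98 -12.03]
[  609.5    29.6   152.1    51.1   -85.2    29.  20824. ] [np.float64(608.9244987228983), np.float64(28.79282183198673), 0] 35.1167
```

View pics/w5.png

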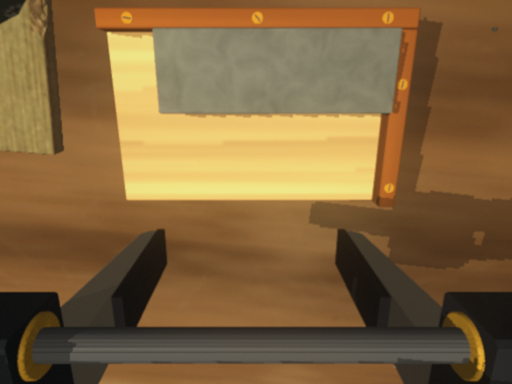

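The picture shows the stone along the long fence at about (275,28), with a dark line at the short fence near (400,70). The end push ran out of travel before the force limit tripped, so I'll repeat it with more overtravel and then re-seat the long side.

```bash
python3 - <<'E'
from h import *; from cell import r,effector
effector.set_gripper(0.0)
r.line_to(S(30,106,90),vel=250); r.line_to(S(30,106,31),vel=120,force_limit=8); r.sleep(.2)
print(r.line_to(S(30,55,31),vel=25,force_limit=25), sf(r.read_eef_pos()),r.read_ft_force())
r.line_to(S(30,106,31),vel=100); r.line_to(S(30,112,90),vel=200); effector.set_gripper(1.0)
r.line_to(S(-30,-12,90),vel=250); r.line_to(S(-30,-12,31),vel=120,force_limit=8); r.sleep(.2)
print(r.line_to(S(8,-12,31),vel=20,force_limit=20), sf(r.read_eef_pos()))
r.line_to(S(-40,-12,31),vel=80);r.line_to(S(-40,-60,150),vel=200); r.sleep(.1)
P,_=snap("wrist","w6"); Q=sel(P,S(27.5,-12,0)[:2],120,27,36); print(rect(Q),r.read_clock())
im=cv2.imread("pics/w6.png"); cv2.imwrite("pics/w6s.png",im)
E
```

```text
True [29.6  77.71] [-0.71678381  1.60477411  1.36409125]
True [ -7.93 -12.14]
[  610.9    29.5   152.     55.1   -84.7    29.1 13989. ] 46.0917
```

View pics/w6s.png

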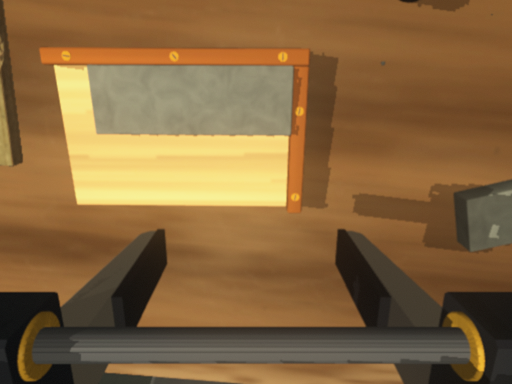

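The stone now sits tight in both fences, its corner at about (294,66). The 25 N end push stopped at the same place as before, so it is fully home. The robot is clear of everything.

```bash
python3 - <<'E'
from cell import workorder
print(workorder.finish_job())
E
```

```text
the job is handed in; nothing more can be done
None
```

The top stone is flat and fully home in the corner of the honing stop, and I handed the job in with the clock last read at 46.1 s of the 58 s; a picture after the lift showed the lower stone still in place, but I did not check the white stick separately.

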